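Fit the D-bore knob to the gas safety unit and hold it pressed in

TASK

The control knob has come off the gas safety unit. Pick it up, turn it so that its pointer nose points squarely the way the flat of the unit's D-shaped shaft faces, push it fully home on the shaft, and then press it down against the spindle's spring to well past half of the spindle's travel. Finish while still holding the knob pressed in with the gripper (do not let go), and leave the tape roll, the slide box and the timer where they are.

Things in the scene. Friction and masses are not known exactly. Their poses are not given: they have to be found in the camera images.
- knob: Loose black plastic knob, 60 g, 40 mm high, upright on the worktop, bore down. Origin: centre of its underside, z up. Round skirt 46 mm across at the bottom, 42 mm at z = 20 mm. A pointer nose 7 mm wide sticks out of the skirt at +x, to 32 mm from the axis; a thin index line on top runs to the same side.
- knob_bar (a point): Middle of the knob's upright grip bar, 30 mm above its underside. The bar is 14 mm thick (y), 42 mm long (x), 20 mm high (z = 20 to 40 mm above the knob's underside). Pinch it across y from above, the fingertips just above the skirt's top.
- knob_bore (a point): Mouth of the knob's D-bore, on its axis, 1 mm above its underside (the hub's lower face). The bore is 17.6 mm across and 15 mm deep, with its flat on the +x (pointer) side, 2.8 mm from the axis. It slides on freely with the knob's +x within 6 degrees of +x of spindle_seat; past 14 degrees it can only be jammed on askew, which is wrong.
- gas_unit: Grey gas safety unit, fixed, 120 mm (x) by 150 mm (y), flat top panel at z = 60 mm. Origin: centre of its underside; two brass hose tails point to +x. The spindle stands upright at the panel's centre: a round steel shoulder 24 mm across, its top 74 mm above the worktop when not pressed, and on it the D-shaft.
- spindle_seat (a point): Point on the spindle's axis at the top of the round shoulder, where the knob's hub comes to rest; z up, +x points to the flat of the D-shaft. Moves down with the spindle. Fully home, the knob's underside (its origin) is 1 mm below this point; turned more than 60 degrees wrong, it stays 10 mm or more above.
- shaft_tip (a point): Top end of the steel D-shaft, on the axis, 14 mm above the seat; axes as spindle_seat. The shaft is 16 mm across, cut to nearly a half-round: its flat is 2 mm from the axis; the round side (not the flat) is bevelled by 1 mm at the top. It stands at any angle up to 0.8 rad either way from the unit's x and turns only stiffly (0.2 N m).
- spindle (a joint): How far the spindle is pressed in, m: 0 free, 0.008 at its stop. The spring takes 4 N to start it and 10 N at the stop, evenly rising; it springs back when let go.
- tape_roll: Beige roll of tape lying flat, 100 mm across, 25 mm high, loose. Bystander. Origin: centre of its underside.
- slide_box: Lilac and white box of slides, 60x86x30 mm, loose. Bystander. Origin: centre of its underside.
- timer: White square lab timer lying flat, 62x62x16 mm, loose. Bystander. Origin: centre of its underside.
Mind the look-alikes: they are no part of the job. Of the things that look like the knob, take the one that is farthest from the robot's base at the start. Of the things that look like the gas_unit, the larger one is meant.

How it is judged:
By the outcome, as a careful person would: the job done as asked, in the order asked, and still so for the second after the job is handed in, while the arm keeps its last pose, push and grip.
It also fails if it takes over 38 s, if anything falls off the work surface, if the arm or the gripper's body presses on something with over 40 N, if the wrist force passes 120 N, or if a joint passes its speed limit or range.

ROBOT

A 7-joint arm with a two-finger parallel gripper is mounted at the origin on a cart in front of the work surface, level with it; the furniture and walls round the work are solid. World frame = base frame: x ahead of the robot, y to its left, z up, the work surface at z = 0. Lengths are in m, angles in rad, forces in N, time in s.
With the tool pointing down it reaches from about 0.4 to 0.85 m from the base axis. Payload 4.5 kg.
Tool frame: the origin (TCP) lies between the finger pads; the fingertips stand 25 mm ahead of it and the grasp point (between the pads) lies 6 mm ahead of it; z points along the fingers, y is the line along which they close (so a half turn about z gives the same grasp; the last joint's range is limited). The gripper opens to 88 mm and grips with 3 to 60 N. Pads are 18 mm wide; open, the fingers measure 123 mm over their backs; the gripper's body (75 mm by 187 mm) begins 45 mm behind the grasp point.
Start: joints at [-1.218, 0.689, -0.195, 1.565, 0.157, 0.902, -0.215], TCP at [0.196, 0.594, 0.264] pointing down, gripper open.
Joint ranges: [-3.01, 3.01], [-0.46, 2.08], [-1.47, 1.51], [0.13, 2.56], [-1, 4.14], [0.04, 2.09], [-2.66, 2.66]. Speed limits (rad/s): [2.57, 2.57, 3.14, 3.14, 3.14, 3.14, 3.14].

INTERFACE

Orientations are given as a unit quaternion [x, y, z, w].
In Python, from rig import r gives the robot as it stands.
- The arm moves only by the tool apply_moves, never from a script. Its argument "motion" is a list of rows, each a list of 2 entries, a list of its own where there are three numbers: the shift along the tool's x, y, z in cm, then the turn, a rotation vector about the tool's x, y, z in rad. A call has 1 to 10 rows; each row shifts and turns the commanded pose from where the row before left it, along the tool's axes as they then stand; what a row does not reach is not made up. A row lasts 1/8 s, in which the tool goes at most 62.5 mm and 10.7 degrees, less where a joint would pass 70% of its speed; a pose out of reach is approached as far as the arm can. A call with a gripper value outside its range is refused whole. "grip" is the finger opening in cm, from 0 to 8.81, set as the call begins (left out, the last holds). The fingers move at their own pace and stop on an object; "squeeze" is the grip in N (left out, the last holds). Time passes only in rows, so rows that do not move let the fingers close. It gives the time, the measured TCP pose, the force, the opening and the grip force at its end, in the units of the state.
- r.get_obs(): the state, without advancing time (a new reading comes with each control period).
- r.camera(name): name is "side" or "top"; returns (picture, depth): 384x512x3 uint8, blue, green, red; 384x512 float32, m along the optical axis (not along the pixel's ray), 0 where there is no reading.
- r.camera_model(name): a dict with "intrinsics" (3x3 intrinsics, pixels), "camera_from_world" (4x4, takes a point from world to camera coordinates). Camera axes: x right, y up, looking along -z (the intrinsics and any distortion apply to the point x, -y, -z); pixel columns grow to the right and rows downward; lengths in m; the calibration is good to about 2 mm. A picture is of the moment at which its call begins. camera_model takes no time and is no camera call.
- r.job_done(): hands the job in; it is judged then, once.
Trained networks look in the newest picture that a camera, given by its name, has taken for a name from the list of things; names that differ only in an ending like _2 or _b are one class to them, and where a whole thing is asked for, a point or a joint stands for the part that bears it (a point fixed in the world has none). Each returns a list of dicts, best first, with "score" (0 to 1); they miss things now and then, are a little off and sometimes report something else, mostly with a low value. They report only what shows in the picture. A call takes as long as a camera call. They do not tell look-alikes from the thing itself.
- r.boxes_of(camera, thing): "position" ([column, row] as shares, 0 to 1, of the picture: columns of its width, rows of its height, amid what is visible of it).
- r.cut_out(camera, thing): "mask" (384x512 bool, what is visible of it) and "position" ([column, row] as shares, 0 to 1, of the picture: columns of its width, rows of its height, amid what is visible of it).
The state is a dict: "time": time; "joint_positions": joint angles; "dq": joint speeds; "joint_efforts": joint torques, N m; "ee_pos": TCP position; "ee_rot": TCP orientation; "contact_force": force on the tool from outside, world axes, zero at the start; "torque": the same for the moment, N m; "grip_width": finger opening in m; "gripper_force": force on a finger pad.
Only numpy, scipy, OpenCV 4.12 (cv2) and the standard library are available. Lean on these libraries where they do the work, as an engineer would, in place of code of your own. Each camera call takes 0.05 s, during which the arm holds its last target. There are 200 camera calls.

## Working session

There is one attempt and no reset: what is moved stays moved. The work goes in short steps, Python scripts to look and compute and a tool call to move; the robot and the scene stay as the last step left them, time stands still between calls to the robot, and variables do not carry over. Pictures are saved under pics/ and viewed, at most 10 in all, crops included, and the job is handed in when it is done.

Besides the shell and the picture viewer there is one more tool, called after "Emit:" as a command line: name --argument value ..., lists and objects as JSON in quotes. apply_moves: Moves the arm, as the interface text tells. Its arguments: {"type":"object","properties":{"motion":{"type":"array"},"grip":{"type":"number"},"squeeze":{"type":"number"}},"required":["motion"]}

```bash
mkdir -p pics
cat > h.py <<'E'
import numpy as np, cv2
from rig import r
def world(cam,depth,u,v,d=None):
    m=r.camera_model(cam);K=np.array(m["intrinsics"]);T=np.array(m["camera_from_world"])
    u=np.asarray(u,float);v=np.asarray(v,float)
    if d is None: d=depth[v.astype(int),u.astype(int)]
    p=np.stack([(u-K[0,2])/K[0,0]*d,-(v-K[1,2])/K[1,1]*d,-d],-1)
    return (p-T[:3,3])@T[:3,:3]
def proj(cam,P):
    m=r.camera_model(cam);K=np.array(m["intrinsics"]);T=np.array(m["camera_from_world"])
    p=np.atleast_2d(P)@T[:3,:3].T+T[:3,3]; q=np.stack([p[:,0],-p[:,1],-p[:,2]],-1)@K.T
    return q[:,:2]/q[:,2:]
E
python3 - <<'E'
from h import *
ims=[]
for c in("top","side"):
    im,d=r.camera(c); np.save(f"{c}_d.npy",d); cv2.imwrite(f"pics/{c}0.png",im)
    m=r.camera_model(c);print(c,{k:np.round(v,3).tolist() if not isinstance(v,str) else v for k,v in m.items()})
    for t in("knob","gas_unit","shaft_tip","tape_roll","slide_box","timer"):
        for o in r.cut_out(c,t):
            M=o["mask"]&(d>0); v,u=np.nonzero(M)
            if len(u)<5: continue
            P=world(c,d,u,v); print(c,t,round(o["score"],2),np.round(np.array(o["position"])*[512,384]),len(u),"med",np.round(np.median(P,0),3),"lo",np.round(np.percentile(P,2,0),3),"hi",np.round(np.percentile(P,98,0),3))
print({k:np.round(v,3).tolist() for k,v in r.get_obs().items()})
E
```

```text
top {'intrinsics': [[358.31, 0.0, 260.607], [0.0, 358.31, 188.099], [0.0, 0.0, 1.0]], 'camera_from_world': [[-0.022, -1.0, -0.015, 0.157], [0.996, -0.023, 0.088, -0.587], [-0.088, -0.013, 0.996, -0.891], [0.0, 0.0, 0.0, 1.0]]}
top knob 0.84 [215. 265.] 273 med [0.397 0.258 0.022] lo [0.377 0.239 0.001] hi [0.417 0.279 0.043]
top knob 0.8 [234. 235.] 272 med [0.472 0.205 0.022] lo [ 0.451  0.182 -0.001] hi [0.491 0.227 0.043]
top knob 0.76 [230. 202.] 247 med [0.554 0.219 0.022] lo [0.533 0.201 0.001] hi [0.578 0.239 0.043]
top gas_unit 0.71 [232. 204.] 238 med [0.554 0.219 0.022] lo [0.535 0.201 0.006] hi [0.578 0.239 0.043]
top gas_unit 0.58 [381. 185.] 3127 med [ 0.584 -0.146  0.06 ] lo [ 0.527 -0.223  0.034] hi [ 0.648 -0.077  0.073]
top gas_unit 0.57 [379. 111.] 1671 med [ 0.774 -0.156  0.043] lo [ 0.731 -0.212  0.013] hi [ 0.827 -0.105  0.053]
top tape_roll 0.89 [253. 131.] 477 med [0.712 0.146 0.024] lo [0.658 0.099 0.008] hi [0.751 0.189 0.028]
top tape_roll 0.35 [167. 243.] 865 med [0.458 0.385 0.031] lo [0.426 0.343 0.001] hi [0.488 0.429 0.034]
top slide_box 0.85 [167. 243.
[... 967 characters left out ...]
 219.] 561 med [0.711 0.159 0.017] lo [ 0.663  0.1   -0.001] hi [0.753 0.194 0.026]
side slide_box 0.71 [296. 271.] 789 med [0.462 0.403 0.029] lo [0.429 0.348 0.002] hi [0.495 0.433 0.033]
side timer 0.58 [309. 188.] 294 med [ 0.387 -0.012  0.012] lo [ 0.351 -0.077 -0.002] hi [0.421 0.016 0.017]
{'time': 0.7, 'joint_positions': [-1.218, 0.689, -0.195, 1.565, 0.157, 0.902, -0.215], 'dq': [0.001, -0.0, 0.002, -0.001, -0.0, -0.0, -0.001], 'joint_efforts': [0.0, -52.737, -1.267, -15.372, -0.052, -0.001, 0.0], 'ee_pos': [0.196, 0.594, 0.264], 'ee_rot': [0.159, 0.987, 0.0, -0.0], 'contact_force': [0.495, 0.301, -0.167], 'torque': [-0.003, 0.038, -0.045], 'gripper_force': 0.0, 'grip_width': 0.088}
```

```bash
ls
```

```text
h.py
pics
side_d.npy
top_d.npy
```

View pics/top0.png

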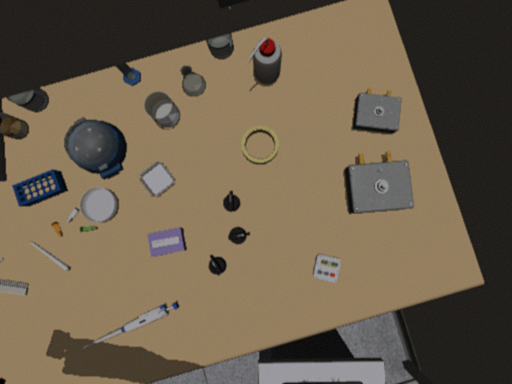

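View pics/side0.png

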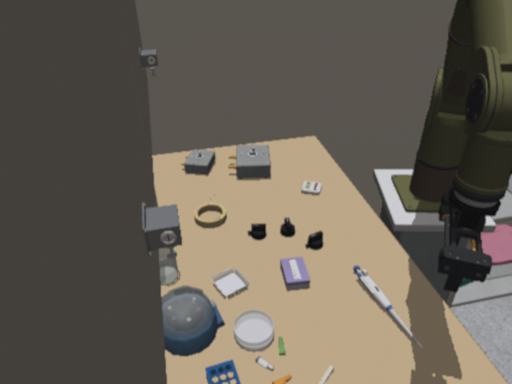

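The top view shows three black knobs. The farthest is near px (231,202), world about (0.555, 0.22). The larger gas unit is at px (381,186), about (0.585, -0.147), with hose tails towards +x. I'll enlarge crops to get the angles.

Run:
```python
from h import *
acc={}
for c in("top","side"):
    I=[];D=[]
    for i in range(4):
        a,d=r.camera(c); I.append(a.astype(float)); D.append(np.where(d>0,d,np.nan))
    im=np.mean(I,0); d=np.nanmean(D,0); np.savez(f"{c}_avg.npz",im=im,d=d)
    print(c,"noise",np.std(I,0).mean(),np.nanmean(np.nanstd(D,0)))
    acc[c]=(im,d)
def crop(c,u,v,h,g):
    im=acc[c][0][v-h:v+h,u-h:u+h]; 
    im=np.clip(255*(im/im.max())**g,0,255).astype(np.uint8)
    return cv2.resize(im,(390,290) if 0 else (290,290),interpolation=cv2.INTER_CUBIC)
A=np.hstack([crop("top",231,203,16,.5),crop("top",381,186,14,.7)])
B=np.hstack([crop("side",257,230,16,.5),crop("side",252,153,14,.7)])
cv2.imwrite("pics/crop1.png",np.vstack([A,B]))
# heights around spindle in top
im,d=acc["top"]
v,u=np.mgrid[180:194,374:390]
P=world("top",d,u,v); print((P[...,2]*1000).round().astype(int))
print(im[180:194,374:390].mean(2).round().astype(int))
```

```text
top noise 1.3004176493170252 0.0013265345
side noise 0.44413438513177117 0.0016837601
[[59 59 60 61 63 61 61 62 64 61 62 60 59 59 61 60]
 [59 60 60 62 63 62 61 62 74 74 62 63 60 60 60 60]
 [60 62 63 63 62 67 75 75 74 75 74 73 62 58 60 60]
 [60 63 63 61 68 74 74 74 73 75 75 73 74 63 60 59]
 [60 63 62 63 72 75 72 73 73 73 73 74 88 88 60 60]
 [59 64 62 66 74 75 73 74 88 87 87 88 88 88 63 59]
 [62 62 62 68 74 75 77 84 89 87 87 89 88 88 62 60]
 [60 61 63 66 72 74 75 82 87 88 88 88 89 87 62 60]
 [59 62 63 64 70 73 74 77 81 87 88 89 86 74 61 60]
 [59 63 63 62 66 73 75 75 75 73 74 76 74 62 60 60]
 [59 59 61 63 62 66 71 74 74 74 74 73 61 62 61 61]
 [60 60 60 63 62 63 63 63 63 62 63 63 63 60 58 61]
 [59 60 60 60 61 62 61 60 62 61 62 62 60 61 60 60]
 [60 60 60 61 60 60 61 62 63 61 60 60 60 60 59 59]]
[[107 104 100 118 138 148 149 146 144 146 142 122 116 110 106 107]
 [105 106 120 144 147 137 139 143 143 145 147 136 131 120 110 106]
 [104 122 147 148 124 114 130 144 148 146 149 147 142 130 111 107]
 [100 136 151 123  86 120 147 150 149 148 147 148 148 138 113 108]
 [ 92 142 147  89  77 135 150 140 140 144 146 148 149 144 120 106]
 [ 87 143 147  78  84 138 124 102 117 137 148 150 150 148 130 110]
 [ 88 144 148  77  82 131  86  51  83 128 144 149 151 145 135 113]
 [ 89 141 148  86  75 126  89  48  57  94 119 136 146 139 128 111]
 [ 96 132 150 114  72 101 109  99  82  74  94 127 145 141 129 113]
 [101 111 145 143  88  74 102 123 121 106 116 142 150 137 120 110]
 [101  94 124 144 123 103  86 101 117 121 141 154 152 129 110 106]
 [105 100 102 124 146 144 122 113 114 122 146 149 135 116 106 108]
 [107 106 102 103 130 142 141 137 137 137 139 126 115 108 106 107]
 [108 107 107 102 110 118 121 125 124 124 120 110 106 106 107 108]]
```

View pics/crop1.png

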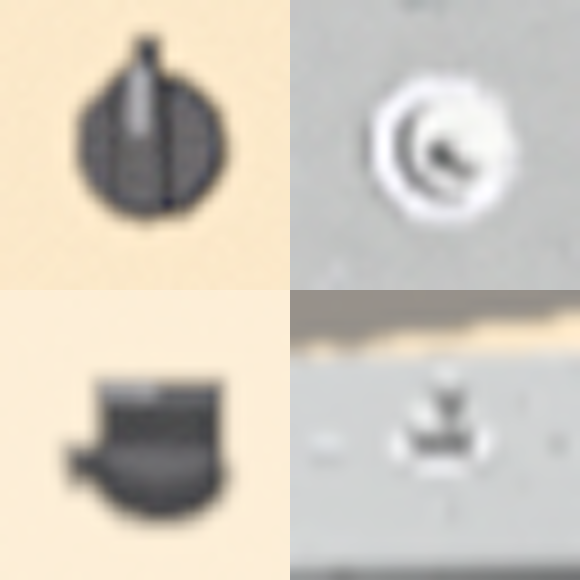

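The top-left crop shows the knob's nose pointing up, about +x. The top-right crop shows the shaft, with the dark round wall to the lower left and the flat facing upward in the image. I'll fit rendered models to the depth and image for sub-pixel poses.

```bash
cat > fit.py <<'E'
from h import *
from scipy.optimize import minimize
def avg(c,n):
    I=[];D=[]
    for i in range(n):
        a,d=r.camera(c); I.append(a.astype(float)); D.append(np.where(d>0,d,np.nan))
    return np.mean(I,0),np.nanmedian(D,0),np.nanmean(D,0)
def H_spin(p,zs=0):   # p in spindle frame; returns height
    x,y=p[...,0],p[...,1]; R=np.hypot(x,y)
    h=np.full(R.shape,.060); h[R<.017]=.063; h[R<.012]=.074; h[(R<.008)&(x<.002)]=.088
    return h
def H_knob(p):
    x,y=p[...,0],p[...,1]; R=np.hypot(x,y)
    h=np.zeros(R.shape); h[(abs(y)<.0035)&(x>0)&(x<.032)]=.014
    s=R<.023; h[s]=np.minimum(.020,(.023-R[s])/.002*.020); h[(abs(y)<.007)&(abs(x)<.021)&(R<.0215)]=.040
    return h
def render(cam,box,H,x0,y0,yaw,ztop,zbot,z0=0,sub=3,dz=.0008):
    u0,u1,v0,v1=box; o=(np.arange(sub)+.5)/sub-.5
    us=(np.arange(u0,u1)[:,None]+o).ravel(); vs=(np.arange(v0,v1)[:,None]+o).ravel()
    U,V=np.meshgrid(us,vs); 
    A=world(cam,None,U,V,np.full(U.shape,.3)); B=world(cam,None,U,V,np.full(U.shape,1.))
    D=(B-A); zs=np.arange(ztop,zbot-dz,-dz); hit=np.full(U.shape,zbot); done=np.zeros(U.shape,bool)
    c,s=np.cos(yaw),np.sin(yaw)
    for z in zs:
        t=(z+z0-A[...,2])/D[...,2]; X=A[...,0]+t*D[...,0]-x0; Y=A[...,1]+t*D[...,1]-y0
        h=H(np.stack([c*X+s*Y,-s*X+c*Y],-1)); n=(~done)&(h>=z-1e-9); 
        hit[n]=z; done|=n
    return hit+z0   # sub-sampled z
def dfit(cam,d,box,H,g,ztop,zbot):
    u0,u1,v0,v1=box; V,U=np.mgrid[v0:v1,u0:u1]; Z=world(cam,d,U,V)[...,2]; ok=np.isfinite(Z)
    def cost(q):
        z=render(cam,box,H,q[0],q[1],q[2],ztop,zbot,q[3])
        z=z.reshape(v1-v0,3,u1-u0,3).transpose(0,2,1,3).reshape(v1-v0,u1-u0,9)
        # nearest point of the pixel's height interval counts half, mean the other half
        e=abs(Z-z.mean(-1)); return np.minimum(e,.012)[ok].mean()*1e3
    best=None
    for y in g[2]:
        o=minimize(cost,[g[0],g[1],y,0],method="Nelder-Mead",options=dict(initial_simplex=np.array([[g[0],g[1],y,0],[g[0]+.004,g[1],y,0],[g[0],g[1]+.004,y,0],[g[0],g[1],y+.25,0],[g[0],g[1],y,.003]])+np.array([-.001,-.001,-.08,0]),maxfev=110))
        if best is None or o.fun<best.fun: best=o
        print("   ",cam,np.round([*o.x[:2]*1e3,np.degrees(o.x[2]),o.x[3]*1e3],2),round(o.fun,3))
    return best.x
E
cat > go.py <<'E'
from fit import *
for c,bs,bk in(("top",(371,394,175,198),(216,246,186,220)),("side",(238,268,140,168),(240,275,212,248))):
    im,dm,da=avg(c,10); np.savez(f"{c}_avg.npz",im=im,dm=dm,d=da)
    print("spin");dfit(c,dm,bs,H_spin,(.585,-.147,(-.6,-.2,.2,.6)),.088,.060)
    print("knob");dfit(c,dm,bk,H_knob,(.556,.22,(-.2,.2)),.040,0)
    if c=="top":
        u,v=np.meshgrid(np.arange(330,430),np.arange(140,230)); P=world(c,dm,u,v); M=((P[...,2]>.052)&(P[...,2]<.068)).astype(np.uint8)
        n,l,s,_=cv2.connectedComponentsWithStats(M); k=1+np.argmax(s[1:,4]); Q=P[l==k][:,:2].astype(np.float32)*1e3
        print("unit",cv2.minAreaRect(Q))
E
time python3 go.py
```

```text
spin
    top [ 5.8456e+02 -1.5297e+02 -1.4140e+01  3.0000e-02] 0.719
    top [ 5.8455e+02 -1.5297e+02  4.1800e+00  8.0000e-02] 0.67
    top [ 5.8454e+02 -1.5272e+02  1.7710e+01  9.0000e-02] 0.665
    top [ 5.8437e+02 -1.5259e+02  3.6410e+01  9.0000e-02] 0.742
knob
    top [ 5.5696e+02  2.2200e+02 -3.2590e+01  5.4000e-01] 3.196
    top [ 5.5696e+02  2.2200e+02 -9.6700e+00  5.4000e-01] 3.196
unit ((584.5155029296875, -152.23324584960938), (119.93212890625, 148.73643493652344), 3.742908239364624)
spin
    side [ 5.8843e+02 -1.5366e+02 -3.6060e+01 -5.1000e-01] 3.248
    side [ 5.8855e+02 -1.5370e+02  4.8000e-01 -5.1000e-01] 3.196
    side [ 5.8870e+02 -1.5382e+02  1.4020e+01 -5.2000e-01] 3.228
    side [ 5.8826e+02 -1.5353e+02  4.4220e+01 -5.1000e-01] 3.251
knob
    side [ 5.5432e+02  2.2108e+02 -1.7000e+01 -1.6000e-01] 2.537
    side [ 5.5432e+02  2.2108e+02  5.9200e+00 -1.6000e-01] 2.537
real	0m59.809s
user	0m34.675s
sys	0m2.472s
```

Run:
```python
from fit import *
f=np.load("top_avg.npz");d=f["dm"]
box=(218,246,188,218);u0,u1,v0,v1=box;V,U=np.mgrid[v0:v1,u0:u1]
np.set_printoptions(linewidth=200)
print((world("top",d,U,V)[...,2]*1e3).round()[::2,::2])
z=render("top",box,H_knob,.556,.221,.1,.04,0)
print((z*1e3).round()[1::6,1::6])
print(f["im"].mean(2)[v0:v1:2,u0:u1:2].round())
```

```text
[[ 1.  1.  0.  1.  0.  2.  1.  0. -1. -0.  1.  1.  0.  1.]
 [ 1.  1.  1.  0.  1. -0. -0.  1.  0.  2. -1.  0.  1.  1.]
 [-0.  0. -0. -0.  1. -0. 16.  8.  1.  1. -1.  0.  0.  1.]
 [ 1.  2. -0.  0.  0.  1. 16. 10.  2.  1.  1.  1.  1.  1.]
 [ 1.  1. -0.  0. -0. 41. 41. 40. 20.  2.  1.  1.  2.  2.]
 [ 1.  1.  2.  1. 20. 41. 40. 39. 21. 22.  4.  1.  1.  2.]
 [ 1. -0.  1. 22. 20. 41. 42. 41. 21. 21. 20.  0. -1.  0.]
 [ 0.  1.  1. 20. 20. 41. 41. 41. 20. 20. 21.  1. -0. -0.]
 [ 0.  1. -0. 22. 19. 40. 40. 41. 21. 20. 21.  0. -0.  0.]
 [ 1.  1. -0. 21. 21. 40. 41. 40. 20. 21. 19. -0.  0. -1.]
 [ 0.  0.  1. -1. 20. 40. 42. 41. 21. 21.  7.  1.  0.  1.]
 [-1.  1.  0.  2.  1. 42. 41. 40. 20.  6.  1.  1.  1.  0.]
 [ 0.  1.  1.  1. -0.  1.  0.  1.  1. -0.  1.  0. -0. -1.]
 [ 1.  1. -0.  0.  1.  1.  1.  0.  2.  1. -0.  1.  0. -0.]
 [ 0.  1.  1.  1.  2.  1.  0.  0. -0.  2.  1. -1.  0.  0.]]
[[0. 0. 0. 0. 0. 0. 0. 0. 0. 0. 0. 0. 0. 0.]
 [0. 0. 0. 0. 0. 0. 0. 0. 0. 0. 0. 0. 0. 0.]
 [0. 0. 0. 0. 0. 0. 0. 0. 0. 0. 0. 0. 0. 0.]
 [0. 0. 0. 0. 0. 0. 0. 0. 0. 0. 0. 0. 0. 0.]
 [0. 0. 0. 0. 0. 0. 0. 0. 0. 0. 0.
[... 857 characters left out ...]
.  69.  16.  22.  21.  55. 121. 124. 123.]
 [123. 124. 118.  30.  23.  28.  69.  17.  23.  26.  17. 111. 124. 124.]
 [124. 125. 118.  25.  24.  23.  33.  19.  23.  28.  20.  87. 125. 124.]
 [124. 125. 118.  26.  23.  23.  25.  19.  22.  27.  14.  86. 125. 124.]
 [123. 124. 122.  48.  23.  24.  27.  21.  22.  26.  20. 113. 125. 124.]
 [123. 124. 126.  96.  29.  23.  25.  20.  20.  17.  81. 125. 124. 124.]
 [124. 124. 124. 126.  96.  42.  25.  28.  38.  81. 125. 124. 123. 122.]
 [124. 123. 124. 125. 124. 121. 107. 117. 121. 124. 124. 124. 124. 123.]
 [123. 123. 123. 123. 123. 124. 124. 124. 124. 125. 124. 124. 123. 123.]
 [123. 125. 124. 124. 123. 124. 123. 123. 124. 123. 124. 123. 123. 124.]]
```

```bash
sed -i 's/np.full(U.shape,zbot)/np.full(U.shape,float(zbot))/' fit.py
cat > sil.py <<'E'
from fit import *
def silfit(cam,im,box,g,zlift=0,H=H_knob,bg=None):
    "knob silhouette (dark share of each pixel)"
    u0,u1,v0,v1=box; G=im.mean(2)[v0:v1,u0:u1]; bg=np.median(G[0]) if bg is None else bg
    a=np.clip((bg-G)/(bg-25),0,1)
    def cost(q):
        z=render(cam,box,H,q[0],q[1],q[2],.04,0,zlift,dz=.002)
        m=(z>zlift+.0011).reshape(v1-v0,3,u1-u0,3).mean((1,3)); w=1
        return ((m-a)**2).mean()*1e3
    s=np.array([[*g]]*4)+[[-.002,-.002,-.1],[.003,0,-.1],[0,.003,0],[0,0,.15]]
    o=minimize(cost,g,method="Nelder-Mead",options=dict(initial_simplex=s,maxfev=150))
    print("  sil",cam,np.round([*o.x[:2]*1e3,np.degrees(o.x[2])],2),round(o.fun,2)); return o.x
E
python3 - <<'E'
from sil import *
for c,bk in(("top",(216,246,186,220)),("side",(240,275,212,248))):
    f=np.load(f"{c}_avg.npz")
    dfit(c,f["dm"],bk,H_knob,(.556,.221,(-.1,.1)),.040,0.)
    silfit(c,f["im"],bk,(.556,.221,.05))
# colour fit of the shaft, label regression
from scipy.spatial.transform import Rotation as R
f=np.load("top_avg.npz");G=f["im"].mean(2)
box=(373,392,177,195);u0,u1,v0,v1=box;g=G[v0:v1,u0:u1].ravel()
def cost(q,full=False):
    z=render("top",box,H_spin,q[0],q[1],q[2],.088,.060)
    b=lambda m:m.reshape(v1-v0,3,u1-u0,3).mean((1,3)).ravel()
    L=[z<.0605,(z>=.0605)&(z<.0626),abs(z-.063)<.0004,(z>.0634)&(z<.0736),abs(z-.074)<.0004,(z>.0744)&(z<.0876),z>.0876]
    A=np.stack([b(m.astype(float)) for m in L],1); x,*_=np.linalg.lstsq(A,g,rcond=None)
    return (np.abs(A@x-g)).mean()
for y in np.radians(np.arange(-45,61,15)):
    o=minimize(lambda p:cost([p[0],p[1],y]),[.5845,-.1525],method="Nelder-Mead",options=dict(initial_simplex=[[.5835,-.1535],[.5865,-.1525],[.5845,-.150]],maxfev=40))
    print(round(np.degrees(y)),np.round(o.x*1e3,2),round(o.fun,2))
o=r.get_obs();print(o["ee_pos"],R.from_quat(o["ee_rot"]).as_matrix().round(3).tolist(),o["time"])
E
```

```text
top [554.86 222.     1.78   0.58] 0.811
    top [554.77 221.97   1.42   0.57] 0.811
  sil top [555.55 221.51   2.2 ] 5.1
    side [ 5.5813e+02  2.2198e+02 -2.7000e-01 -1.8000e-01] 0.582
    side [ 5.5813e+02  2.2195e+02 -1.4000e-01 -1.7000e-01] 0.582
  sil side [ 5.5782e+02  2.2526e+02 -1.8000e-01] 8.13
-45 [ 585.09 -153.84] 5.95
-30 [ 585.11 -153.83] 5.85
-15 [ 585.16 -153.75] 5.57
0 [ 585.14 -153.75] 5.3
15 [ 585.12 -153.8 ] 5.13Traceback (most recent call last):
  File "<stdin>", line 17, in <module>
    res = _minimize_neldermead(fun, x0, args, callback, bounds=bounds,
                               **options)
    fxcc = func(xcc)
    fx = function(np.copy(x), *(wrapper_args + args))
  File "<stdin>", line 17, in <lambda>
  File "<stdin>", line 11, in cost
  File "fit.py", line 21, in render
    A=world(cam,None,U,V,np.full(U.shape,.3)); B=world(cam,None,U,V,np.full(U.shape,1.))
  File "h.py", line 4, in world
    m=r.camera_model(cam);K=np.array(m["intrinsics"]);T=np.array(m["camera_from_world"])
ValueError: time passes only in moves, steps and waits
```

Both cameras agree on the knob: about (0.5565, 0.222), yaw about 1°, bar top at 40–41 mm. I'll move over it now.

Emit:
apply_moves --motion '[[[-4.6,-2.4,1.2],[0,0,0]],[[-4.6,-2.4,1.2],[0,0,0]],[[-4.6,-2.4,1.2],[0,0,0]],[[-4.6,-2.4,1.2],[0,0,0]],[[-4.6,-2.4,1.2],[0,0,0]],[[-4.6,-2.4,1.2],[0,0,0]],[[-4.6,-2.4,1.2],[0,0,0]],[[-4.6,-2.4,1.2],[0,0,0]],[[-4.6,-2.4,1.2],[0,0,0]],[[-4.6,-2.4,1.2],[0,0,0]]]' --grip 8.0

```text
time: 3.35
ee_pos: [0.5588, 0.2203, 0.1435]
ee_rot: [0.159, 0.987, 0.0, 0.0]
contact_force: [0.8, 0.8, 0.1]
grip_width: 0.08
gripper_force: 0.0
```

Emit:
apply_moves --motion '[[[0,0,0],[0,0,-0.17]],[[0,0,0],[0,0,-0.17]],[[0,0,0],[0,0,0]]]'

```text
time: 3.72
ee_pos: [0.5577, 0.2213, 0.1436]
ee_rot: [-0.009, 1.0, 0.0, -0.0]
contact_force: [-0.4, -0.3, 0.4]
grip_width: 0.0799
gripper_force: 0.0
```

```bash
cat > where.py <<'E'
from h import *
from scipy.spatial.transform import Rotation as R
import sys
def delta(tx,ty,tz,yaw):  # tool y along yaw+90deg (deg)
    o=r.get_obs();M=R.from_quat(o["ee_rot"]).as_matrix(); p=np.array(o["ee_pos"])
    c,s=np.cos(np.radians(yaw)),np.sin(np.radians(yaw)); y=np.array([-s,c,0])
    if y@M[:,1]<0:y=-y
    z=np.array([0,0,-1.]);G=np.stack([np.cross(y,z),y,z],1)
    print("t",round(o["time"],2),"p",np.round(p*1e3,1),"yaw",round(np.degrees(np.arctan2(M[1,1],M[0,1]))-90,2),"tilt",np.round(M[:2,2],4),"F",np.round(o["contact_force"],2),"w",round(o["grip_width"]*1e3,2),"q",np.round(o["joint_positions"],2)[[0,6]])
    print("first turn",np.round(R.from_matrix(M.T@G).as_rotvec(),4),"then shift cm",np.round((np.array([tx,ty,tz])-p)@G*100,2),"shift w/o turn",np.round((np.array([tx,ty,tz])-p)@M*100,2))
if __name__=="__main__": delta(*map(float,sys.argv[1:]))
E
python3 where.py .5565 .222 .049 1
```

```text
t 3.73 p [557.7 221.3 143.6] yaw 1.08 tilt [-0.0002  0.0007] F [-0.41 -0.31  0.45] w 79.89 q [-0.26  0.75]
first turn [ 0.0007 -0.0002  0.0014] then shift cm [0.12 0.08 9.46] shift w/o turn [0.12 0.07 9.46]
```

Emit:
apply_moves --motion '[[[0.1,0.1,2.5],[0,0,0]],[[0,0,2.5],[0,0,0]],[[0,0,2.3],[0,0,0]],[[0,0,1.2],[0,0,0]],[[0,0,0.9],[0,0,0]],[[0,0,0],[0,0,0]]]' --grip 5

```text
time: 4.47
ee_pos: [0.5564, 0.2225, 0.0496]
ee_rot: [-0.01, 1.0, -0.0, -0.0]
contact_force: [-0.9, -0.8, 0.5]
grip_width: 0.0503
gripper_force: 0.0
```

Emit:
apply_moves --motion '[[[0,0,0],[0,0,0]],[[0,0,0],[0,0,0]],[[0,0,0],[0,0,0]],[[0,0,0],[0,0,0]],[[0,0,0],[0,0,0]],[[0,0,0],[0,0,0]],[[0,0,0],[0,0,0]],[[0,0,0],[0,0,0]]]' --grip 0.5 --squeeze 40

```text
time: 5.48
ee_pos: [0.5566, 0.2224, 0.0499]
ee_rot: [-0.011, 1.0, -0.0, 0.0]
contact_force: [0.0, -1.2, 4.7]
grip_width: 0.0138
gripper_force: 40.0
```

```bash
python3 where.py .5845 -.1525 .15 10
```

```text
t 5.47 p [556.6 222.4  49.9] yaw 1.21 tilt [ 0.0003 -0.    ] F [ 0.04 -1.19  4.7 ] w 13.77 q [-0.31  0.69]
first turn [-0.      0.0003 -0.1534] then shift cm [  3.76 -37.4  -10.01] shift w/o turn [ -2.   -37.54 -10.01]
```

Grip is good: width 13.8 mm, 40 N. Lift and carry towards the unit, then refine the shaft angle.

Emit:
apply_moves --motion '[[[0,0,-2.0],[0,0,0]],[[0,0,-4.0],[0,0,0]],[[0,0,-4.0],[0,0,0]],[[-0.2,-4,-2],[0,0,0]],[[-0.2,-4,0],[0,0,0]],[[-0.2,-4,0],[0,0,0]],[[-0.2,-4,0],[0,0,0]],[[-0.2,-4,0],[0,0,0]],[[0,0,0],[0,0,-0.15]],[[0,0,0],[0,0,0]]]'

```text
time: 6.72
ee_pos: [0.5708, 0.0225, 0.1705]
ee_rot: [-0.084, 0.996, 0.0, 0.0]
contact_force: [0.3, 0.6, -0.8]
grip_width: 0.0135
gripper_force: 40.0
```

```bash
sed -i 's/^from rig import r/from rig import r\n_c={}\ndef cm(c):\n    if c not in _c: _c[c]=r.camera_model(c)\n    return _c[c]/; s/m=r.camera_model(cam)/m=cm(cam)/' h.py
cat > yaw.py <<'E'
from fit import *
from sil import silfit
im,dm,da=avg("top",8); np.savez("top2.npz",im=im,dm=dm,d=da)
ims,ds,_=avg("side",8); np.savez("side2.npz",im=ims,dm=ds)
G=(im).mean(2)
box=(373,392,177,195);u0,u1,v0,v1=box;g=G[v0:v1,u0:u1].ravel()
V,U=np.mgrid[v0:v1,u0:u1]; Z=world("top",dm,U,V)[...,2]
b=lambda m,sh:m.reshape(sh[0],3,sh[1],3).mean((1,3))
def lab(cam,box,q):
    z=render(cam,box,H_spin,q[0],q[1],q[2],.088,.060)
    sh=(box[3]-box[2],box[1]-box[0])
    L=[z<.0605,(z>=.0605)&(z<.0626),abs(z-.063)<.0004,(z>.0634)&(z<.0736),abs(z-.074)<.0004,(z>.0744)&(z<.0876),z>.0876]
    return np.stack([b(m.astype(float),sh) for m in L],-1),b(z,sh)
sb=(243,262,145,160); Vs,Us=np.mgrid[sb[2]:sb[3],sb[0]:sb[1]]; Zs=world("side",ds,Us,Vs)[...,2]; gs=ims.mean(2)[sb[2]:sb[3],sb[0]:sb[1]]
def cost(q,cam,kind):
    bx=box if cam=="top" else sb; L,z=lab(cam,bx,q)
    if kind=="d":
        e=abs((Z if cam=="top" else Zs)-z); return np.nanmean(np.minimum(e,.01))*1e3
    A=L.reshape(-1,7); y=g if cam=="top" else gs.ravel(); w=(A[:,4:].sum(1)>.3)
    x,*_=np.linalg.lstsq(A,y,rcond=None); return abs(A@x-y).mean()
for cam,kind,s in(("top","d",(.5845,-.1528)),("top","c",(.5851,-.1537)),("side","d",(.5884,-.1537)),("side","c",(.5884,-.1537))):
    out=[]
    for y in range(-40,56,8):
        o=minimize(lambda p:cost([p[0],p[1],np.radians(y)],cam,kind),s,method="Nelder-Mead",options=dict(initial_simplex=np.array(s)+[[-.001,-.001],[.0015,0],[0,.0015]],maxfev=22))
        out.append((y,*np.round(o.x*1e3,1).tolist(),round(o.fun,3)))
    print(cam,kind,out)
E
python3 yaw.py; python3 where.py .5866 -.1528 .150 10
```

```text
top d [(-40, 583.5, -153.8, np.float64(10.0)), (-32, 583.5, -153.8, np.float64(10.0)), (-24, 583.5, -153.8, np.float64(10.0)), (-16, 583.5, -153.8, np.float64(10.0)), (-8, 583.5, -153.8, np.float64(10.0)), (0, 583.5, -153.8, np.float64(10.0)), (8, 583.5, -153.8, np.float64(10.0)), (16, 583.5, -153.8, np.float64(10.0)), (24, 583.5, -153.8, np.float64(10.0)), (32, 583.5, -153.8, np.float64(10.0)), (40, 583.5, -153.8, np.float64(10.0)), (48, 583.5, -153.8, np.float64(10.0))]
top c [(-40, 591.7, -163.9, np.float64(0.702)), (-32, 593.2, -162.9, np.float64(0.702)), (-24, 593.2, -162.9, np.float64(0.701)), (-16, 595.1, -163.9, np.float64(0.708)), (-8, 592.5, -162.9, np.float64(0.701)), (0, 592.5, -162.9, np.float64(0.7)), (8, 591.7, -164.5, np.float64(0.703)), (16, 592.1, -161.8, np.float64(0.698)), (24, 592.1, -161.8, np.float64(0.699)), (32, 592.1, -161.8, np.float64(0.7)), (40, 597.1, -161.7, np.float64(0.716)), (48, 593.3, -160.6, np.float64(0.711))]
side d [(-40, 587.4, -154.7, np.float64(7.669)), (-32, 587.4, -154.7, np.float64(7.669)), (-24, 587.4, -154.7, np.float64(7.669)), (-16, 5
[... 370 characters left out ...]
7, -161.4, np.float64(38.991)), (-32, 574.6, -154.2, np.float64(38.964)), (-24, 575.0, -154.8, np.float64(38.946)), (-16, 574.2, -159.4, np.float64(39.125)), (-8, 574.4, -154.4, np.float64(39.085)), (0, 574.4, -154.4, np.float64(39.089)), (8, 574.2, -155.0, np.float64(39.087)), (16, 575.2, -153.7, np.float64(39.051)), (24, 574.2, -159.4, np.float64(38.943)), (32, 574.9, -153.8, np.float64(38.783)), (40, 575.4, -153.2, np.float64(38.873)), (48, 574.4, -154.4, np.float64(38.758))]
t 7.53 p [570.7  22.7 169.7] yaw 9.81 tilt [-0.0001  0.0001] F [-0.66 -0.41 -0.22] w 13.92 q [0.13 1.15]
first turn [ 0.0001 -0.0001 -0.0034] then shift cm [  1.48 -17.56   1.97] shift w/o turn [  1.42 -17.56   1.97]
```

The arm hides the unit here, so I'll use the earlier averaged frames. I'll also save this view to see what of the knob is visible.

```bash
sed -i 's/^im,dm,da=avg.*/f=np.load("top_avg.npz");im,dm=f["im"],f["dm"]/; s/^ims,ds,_=.*/f=np.load("side_avg.npz");ims,ds=f["im"],f["dm"]/; s/round(o.fun,3)/round(float(o.fun),3)/; s/,maxfev=22/,maxfev=35/' yaw.py; python3 yaw.py
python3 - <<'E'
from h import *
a=np.load("top2.npz")["im"];b=np.load("side2.npz")["im"]
cv2.imwrite("pics/carry.png",cv2.resize(np.hstack([a,b]),(800,300)).astype(np.uint8))
E
```

```text
top d [(-40, 584.6, -153.1, 0.97), (-32, 584.4, -152.9, 0.93), (-24, 584.6, -153.1, 0.9), (-16, 584.6, -152.9, 0.874), (-8, 584.6, -153.0, 0.828), (0, 584.6, -153.0, 0.793), (8, 584.6, -153.0, 0.798), (16, 584.6, -152.9, 0.782), (24, 584.6, -152.9, 0.806), (32, 584.6, -152.9, 0.857), (40, 584.6, -152.9, 0.901), (48, 584.5, -152.9, 0.953)]
top c [(-40, 585.2, -153.7, 5.914), (-32, 585.2, -153.8, 5.866), (-24, 585.1, -153.8, 5.76), (-16, 585.1, -153.8, 5.621), (-8, 585.2, -153.7, 5.438), (0, 585.1, -153.8, 5.255), (8, 585.1, -153.8, 5.043), (16, 585.3, -153.8, 5.112), (24, 585.4, -153.6, 5.594), (32, 585.3, -153.7, 5.985), (40, 585.1, -153.6, 6.463), (48, 585.4, -153.5, 6.675)]
side d [(-40, 588.5, -153.9, 0.827), (-32, 588.6, -154.0, 0.815), (-24, 588.6, -153.1, 0.799), (-16, 588.4, -153.3, 0.788), (-8, 588.7, -153.1, 0.748), (0, 588.6, -153.7, 0.682), (8, 588.6, -153.1, 0.69), (16, 588.6, -153.7, 0.777), (24, 588.7, -153.1, 0.787), (32, 588.7, -153.1, 0.797), (40, 588.6, -153.1, 0.808), (48, 588.2, -153.2, 0.851)]
side c [(-40, 588.3, -149.5, 4.295), (-32, 588.4, -149.4, 4.234), (-24, 588.6, -150.8, 4.183), (-16, 588.2, -149.8, 3.873), (-8, 588.5, -149.4, 3.811), (0, 588.8, -149.1, 3.764), (8, 588.3, -149.4, 3.654), (16, 588.4, -149.4, 3.605), (24, 588.5, -149.4, 3.788), (32, 588.1, -149.4, 3.897), (40, 588.4, -149.4, 4.066), (48, 588.4, -149.0, 4.214)]
```

View pics/carry.png

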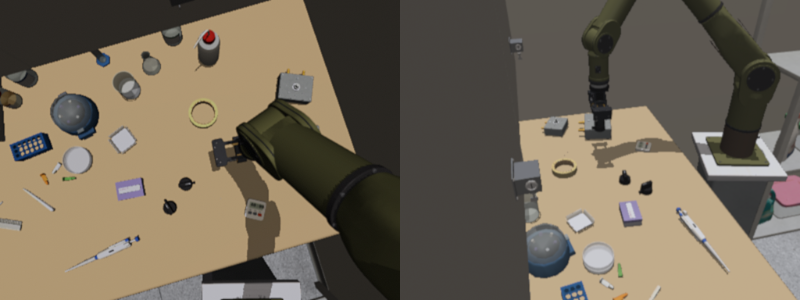

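The right knob is in the gripper; two others remain at about (187,184) and (170,207) in the half-scale picture. The four fits put the flat's yaw between 4° and 11°, so I'll use 9°. Moving over the spindle.

Emit:
apply_moves --motion '[[[0.28,-3.5,0],[0,0,0]],[[0.28,-3.5,0],[0,0,0]],[[0.28,-3.5,0],[0,0,0]],[[0.28,-3.5,0],[0,0,0]],[[0.3,-3.56,1.0],[0,0,0]],[[0,0,0.9],[0,0,0.014]],[[0,0,0],[0,0,0]],[[0,0,0],[0,0,0]]]'

```text
time: 8.52
ee_pos: [0.5869, -0.1508, 0.151]
ee_rot: [-0.08, 0.997, 0.001, 0.0]
contact_force: [0.5, -0.6, 0.1]
grip_width: 0.0132
gripper_force: 40.0
```

```bash
python3 - <<'E'
from h import *
a,_=r.camera("top");b,_=r.camera("side")
a=a[130:230,320:440];b=b[90:190,190:310]
f=lambda x:cv2.resize(np.clip(255*(x/255)**.6,0,255).astype(np.uint8),(400,333),interpolation=cv2.INTER_CUBIC)
cv2.imwrite("pics/over.png",np.hstack([f(a),f(b)]))
E
python3 where.py .5866 -.1528 .137 9
```

```text
t 8.62 p [ 587.  -151.3  151.2] yaw 9.13 tilt [0.0007 0.0006] F [ 0.21  0.7  -0.05] w 13.32 q [0.43 1.43]
first turn [0.0005 0.0008 0.0023] then shift cm [ 0.06 -0.14  1.42] shift w/o turn [ 0.07 -0.14  1.42]
```

View pics/over.png

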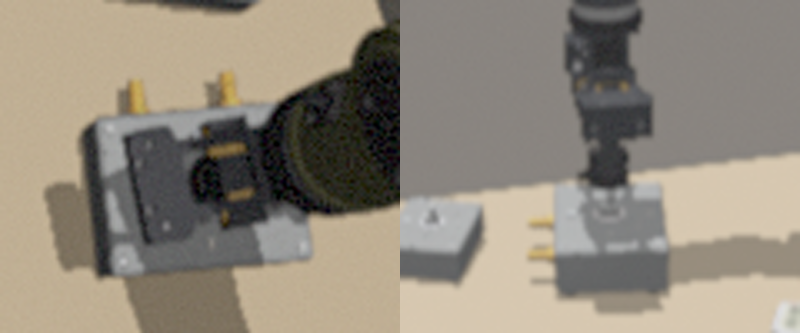

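The side view shows the knob hanging straight above the shaft, at about (607,190) in the crop. Next is a small correction and a slow descent to just before contact.

Emit:
apply_moves --motion '[[[0,-0.1,0.5],[0,0,0]],[[0,0,0.4],[0,0,0]],[[0,0,0],[0,0,0]],[[0,0,0],[0,0,0]]]'

```text
time: 9.12
ee_pos: [0.5868, -0.1537, 0.1416]
ee_rot: [-0.079, 0.997, 0.0, -0.0]
contact_force: [0.1, 0.4, -0.5]
grip_width: 0.0137
gripper_force: 40.0
```

Run:
```python
from fit import *
from where import delta
im,dm,_=avg("side",4)
P=[]
delta(.5866,-.1528,.137,9)
for i in range(4):
    r.camera("side"); P.append(r.get_obs()["ee_pos"])
print(np.round(np.array(P)*1e3,2))
# relative knob vs shoulder: unit still visible? silhouette of knob above bright shoulder
np.savez("side3.npz",im=im,d=dm)
```

```text
t 9.32 p [ 586.9 -153.8  141.8] yaw 9.01 tilt [0.0002 0.    ] F [ 0.23  0.51 -0.77] w 13.6 q [0.43 1.43]
first turn [0.     0.0002 0.0001] then shift cm [0.01 0.1  0.48] shift w/o turn [0.01 0.1  0.48]
[[ 586.87 -153.76  141.8 ]
 [ 586.84 -153.76  141.79]
 [ 586.82 -153.78  141.76]
 [ 586.84 -153.75  141.77]]
```

Emit:
apply_moves --motion '[[[0,0.1,0.2],[0,0,0]],[[0,0,0.2],[0,0,0]],[[0,0,0.1],[0,0,0]],[[0,0,0.1],[0,0,0]],[[0,0,0.1],[0,0,0]],[[0,0,0],[0,0,0]],[[0,0,0],[0,0,0]]]'

```text
time: 10.4
ee_pos: [0.5867, -0.1531, 0.1347]
ee_rot: [-0.078, 0.997, -0.0, 0.0]
contact_force: [-0.5, -1.5, 0.2]
grip_width: 0.0135
gripper_force: 40.0
```

```bash
python3 where.py .5866 -.1528 .123 9
```

```text
t 10.4 p [ 586.7 -153.1  134.7] yaw 8.99 tilt [ 0.0002 -0.0003] F [-0.46 -1.49  0.25] w 13.53 q [0.42 1.42]
first turn [-0.0003  0.0002 -0.0001] then shift cm [0.01 0.03 1.17] shift w/o turn [0.01 0.03 1.17]
```

Emit:
apply_moves --motion '[[[0,0,0.15],[0,0,0]],[[0,0,0.15],[0,0,0]],[[0,0,0.15],[0,0,0]],[[0,0,0.15],[0,0,0]],[[0,0,0],[0,0,0]],[[0,0,0],[0,0,0]]]'

```text
time: 11.15
ee_pos: [0.5867, -0.1532, 0.1286]
ee_rot: [-0.078, 0.997, -0.0, 0.0]
contact_force: [1.4, -4.2, -0.2]
grip_width: 0.0138
gripper_force: 40.0
```

```bash
python3 where.py .5866 -.1528 .123 9
```

```text
t 11.15 p [ 586.7 -153.2  128.6] yaw 8.99 tilt [ 0.0002 -0.0005] F [ 1.4  -4.17 -0.22] w 13.83 q [0.42 1.41]
first turn [-0.0005  0.0001 -0.0001] then shift cm [0.   0.04 0.56] shift w/o turn [0.   0.04 0.56]
```

It's sliding on with no axial resistance, only a small side force towards -y. I'll ease that off and continue to the seat.

Emit:
apply_moves --motion '[[[0,-0.06,0.15],[0,0,0]],[[0,0,0.15],[0,0,0]],[[0,0,0.15],[0,0,0]],[[0,0,0.1],[0,0,0]],[[0,0,0.1],[0,0,0]],[[0,0,0],[0,0,0]],[[0,0,0],[0,0,0]]]'

```text
time: 12.02
ee_pos: [0.5867, -0.1534, 0.1223]
ee_rot: [-0.078, 0.997, -0.0, 0.0]
contact_force: [0.6, -3.1, 3.1]
grip_width: 0.0137
gripper_force: 40.0
```

```bash
python3 where.py .5866 -.1528 .115 9; python3 -c "
from rig import r;print(r.get_obs()['torque'])"
```

```text
t 12.03 p [ 586.7 -153.4  122.3] yaw 9.0 tilt [ 0.0001 -0.0001] F [ 0.59 -3.15  3.09] w 13.67 q [0.42 1.41]
first turn [-0.0001  0.0001  0.0001] then shift cm [0.   0.06 0.73] shift w/o turn [0.   0.06 0.73]
[-0.74991255 -0.0835648   0.02068012]
```

Emit:
apply_moves --motion '[[[0,-0.04,0.1],[0,0,0]],[[0,0,0.15],[0,0,0]],[[0,0,0.15],[0,0,0]],[[0,0,0.15],[0,0,0]],[[0,0,0.15],[0,0,0]],[[0,0,0],[0,0,0]],[[0,0,0],[0,0,0]],[[0,0,0],[0,0,0]]]' --squeeze 50

```text
time: 13.02
ee_pos: [0.5868, -0.1535, 0.1157]
ee_rot: [-0.079, 0.997, 0.0, 0.0]
contact_force: [-2.5, -1.7, 7.4]
grip_width: 0.0138
gripper_force: 50.0
```

```bash
python3 where.py .5866 -.1528 .115 9; python3 -c "
from rig import r;print(r.get_obs()['torque'])"
```

```text
t 13.03 p [ 586.8 -153.5  115.7] yaw 9.01 tilt [0.0001 0.0002] F [-2.51 -1.74  7.4 ] w 13.76 q [0.41 1.4 ]
first turn [0.0001 0.0001 0.0003] then shift cm [0.01 0.07 0.07] shift w/o turn [0.01 0.07 0.07]
[-0.44007168  0.37536498 -0.01271004]
```

Emit:
apply_moves --motion '[[[0,0,0.1],[0,0,0]],[[0,0,0],[0,0,0]],[[0,0,0],[0,0,0]],[[0,0,0],[0,0,0]]]'

```text
time: 13.52
ee_pos: [0.5868, -0.1534, 0.1147]
ee_rot: [-0.079, 0.997, 0.0, 0.0]
contact_force: [-1.3, -2.3, 8.5]
grip_width: 0.0133
gripper_force: 50.0
```

Run:
```python
from fit import *
F=[]
for i in range(6): r.camera("side"); o=r.get_obs(); F.append([*o["contact_force"],o["torque"][2],o["ee_pos"][2]*1e3])
print(np.round(F,2))
```

```text
[[-1.3400e+00 -2.5400e+00  8.3400e+00 -4.0000e-02  1.1475e+02]
 [-1.2800e+00 -2.4400e+00  8.2300e+00 -4.0000e-02  1.1473e+02]
 [-2.3400e+00 -2.1800e+00  8.8900e+00  3.0000e-02  1.1474e+02]
 [-1.0700e+00 -2.1200e+00  8.3800e+00 -4.0000e-02  1.1474e+02]
 [-2.0100e+00 -2.0800e+00  9.0600e+00  1.0000e-02  1.1476e+02]
 [-2.3600e+00 -1.6300e+00  8.1800e+00 -3.0000e-02  1.1474e+02]]
```

Emit:
apply_moves --motion '[[[0,0,0.1],[0,0,0]],[[0,0,0],[0,0,0]],[[0,0,0],[0,0,0]],[[0,0,0],[0,0,0]]]'

```text
time: 14.32
ee_pos: [0.5868, -0.1534, 0.1146]
ee_rot: [-0.079, 0.997, -0.0, 0.0]
contact_force: [-3.7, -1.7, 13.9]
grip_width: 0.0134
gripper_force: 50.0
```

Run:
```python
from fit import *
F=[];I=[]
for i in range(6): a,d=r.camera("side"); I.append(a.astype(float)); o=r.get_obs(); F.append([*o["contact_force"],o["torque"][2],o["ee_pos"][2]*1e3])
print(np.round(np.mean(F,0),2),o["time"])
a=np.mean(I,0)[110:180,205:295]; b=np.load("side_avg.npz")["im"][110:180,205:295]
f=lambda x:cv2.resize(np.clip(255*(x/255)**.6,0,255).astype(np.uint8),(400,311),interpolation=cv2.INTER_CUBIC)
cv2.imwrite("pics/press.png",np.hstack([f(a),f(b)]))
for n,z in(("underside",.066),("skirt top",.086),("bar top",.106)): print(n,((proj("side",[[.5885,-.1535,z]])[0]-[205,110])*400/90).round())
```

```text
[-3.5300e+00 -2.0900e+00  1.4820e+01 -2.0000e-02  1.1457e+02] 14.625
underside [210. 186.]
skirt top [210. 164.]
bar top [209. 142.]
```

View pics/press.png

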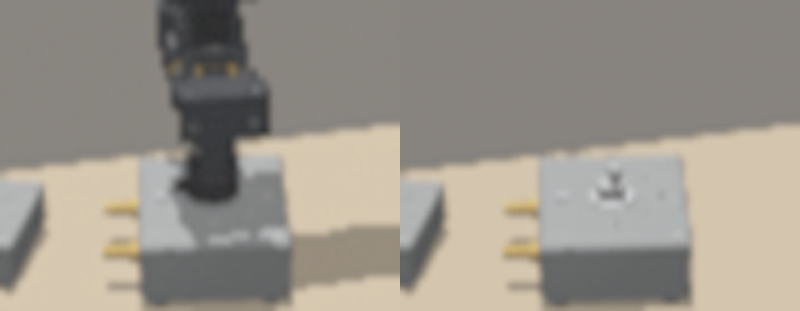

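The force jumps from about 8.5 to 15 N while the TCP stays at 0.1146. That is the spindle's stop, with the knob's underside at about 65 mm as expected fully home and pressed. In the picture the knob sits upright on the panel with its nose towards the hose tails. Handing in.

```bash
python3 -c "
from rig import r
print(r.job_done())"
```

```text
the job is handed in; nothing more can be done
None
```

I handed the job in at about 14.6 s: the farthest knob is home on the larger unit's shaft, its nose at about 9° to match the measured flat, still gripped and pressed to the spindle's stop at about 15 N; the tape roll, slide box and timer were not touched.

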